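Seat a plate on its pins, release the lever catch and hold the clamp down

TASK

Set the holed metal plate over the two locating pins of the clamping fixture so that it lies flush on its seats, with its upright grip on the side away from the lever. Then flip the safety catch outwards, clear of the lever, and only after that pull the lever by its cross bar all the way forward and down so that its rubber foot presses on the plate. The lever springs back if let go, so finish while still holding it all the way down, and leave the tape measure, spanner and angle bracket at the left where they are.

Things in the scene. Friction and masses are not known exactly. Their poses are not given: they have to be found in the camera images.
- fixture: Clamping fixture bolted to the bench: dark steel base 230 (x) x 250 (y) x 10 mm. Origin at the centre of the base's underside, on the bench. Its +x points from the plate seats towards the lever, +y to the side with the safety catch, z up. It does not move.
- nest (a point): Point midway between the two locating pins, at the height where the seated plate's underside rests (22 mm above the bench); at (-73, 0, 22) mm in the fixture, axes as the fixture's. The pins stand 50 mm to either side along y, are 10 mm thick and rise 22 mm above this height, the top 8 mm tapering to 4 mm.
- plate_grip (a point): Centre of the upright grip of the loose plate: a block 16 (x) x 40 (y) mm standing 40 mm above the plate's top. This point is half-way up it, 30 mm above the plate's underside, 20 mm off the plate's middle towards its -x edge. Axes as the plate's. Rightly seated it is 30 mm above nest with its axes parallel to the fixture's.
- plate: The loose aluminium plate, 110 (x) x 140 (y) x 10 mm, 0.2 to 0.45 kg; origin under its middle. Two through holes, 13 mm wide, lie 50 mm to either side of the grip's centre along y. At the start it lies flat on the bench, its x axis within 0.9 rad of the fixture's. Seated, its grip is on the side away from the lever.
- lever (a joint): Angle of the clamp lever, rad. 0: up, leaning back 0.5 from upright, away from the seats. Grows to 1.30, its stop, as it is pulled towards the seats and down (then leaning 0.8 forward). A spring returns it; at the stop it takes 10 to 15 N at the bar. The foot meets the seated plate at about 1.2. With the catch closed it moves less than 0.1.
- lever_pivot (a point): Middle of the lever's hinge axis, which runs along the fixture's y; 45 mm above the bench, at (78, 0, 45) mm in the fixture. The lever is a yoke: two flat side arms (16 mm deep, 8 mm thick, 102 mm clear between them) joined at the top by the cross bar.
- handle_bar: The lever's cross bar: round, grey plastic, 18 mm thick, 102 mm free length along its y (the fixture's y). Origin at the middle of the bar, 140 mm from the hinge axis; about 168 mm above the bench at the start and 143 mm when fully down. It is a sleeve that spins freely on the lever's rod, so it can be gripped while the lever swings.
- clamp_foot: Sprung foot with a rubber tip, 14 mm thick, at the end of the 85 mm clamp arm in the middle of the lever; its tip is 20 mm below this origin when the lever is down. It gives up to 12 mm at 1.2 N a mm and presses about 9 N on the seated plate at the stop. Raised, its tip is about 120 mm above the bench, 109 mm from nest along the fixture's +x.
- catch (a joint): Angle of the safety catch in rad. 0 (at most 0.1 at the start): closed, tab upright, its nose lying across the front of the +y side arm of the lever. It grows to 1.5 as the tab is tipped outwards (to the fixture's +y); the nose is clear of the lever from about 0.7. Light friction; once past about 0.5 it falls open by itself.
- catch_hinge (a point): Middle of the catch's hinge axis, which runs along the fixture's x; 103 mm above the bench, at (86, 100, 103) mm in the fixture.
- catch_tip (a point): Middle of the top edge of the catch's steel tab, 71 mm above the hinge when closed. The tab is 28 mm wide (along the fixture's x), 7 mm thick (11 mm at the rolled top edge). Inside it, 35 mm are free to the lever's side arm; the 10 mm thick nose leaves its root 11 mm above the hinge.
- tape: Black tape measure, 37x80x69 mm, on the bench to the left of the work; origin under its centre. Leave it alone.
- spanner: Small steel spanner, 23x134x9 mm, on the bench to the left of the work; origin under its centre. Leave it alone.
- angle: Zinc angle bracket, 28x90x50 mm, on the bench to the left of the work; origin under its centre. Leave it alone.

How it is judged (in metres and radians):
On the way, in this order (a step that is already met when the one before it is completed fails the run):
1. the plate lies flush on its seats over the pins, the lever still up (horizontal distance between plate_grip and nest below 0.005 m and z of plate_grip in the frame of nest below 0.033 m and angle between plate_grip's own z axis and vertical below 0.05 rad and angle between the x axis of plate_grip and the x axis of fixture, either way round below 0.08 rad and value of joint lever below 0.15 rad), for 0.2 s.
2. the safety catch is flipped outwards with the plate seated and the lever still up (all of step 1 and value of joint catch above 1 rad), for 0.2 s.
At the end, for the whole second after the job is handed in: Plate on the pins: grip centre within 5 mm of its place over nest, at most 3 mm high, tilt under 0.05 and turn under 0.08 rad. Catch over 0.9 rad. The fingers push or hold the bar (over 1 N) with the lever over 1.24 of 1.30 rad and its foot pressing the plate (over 1.5 N) (horizontal distance between plate_grip and nest below 0.005 m and z of plate_grip in the frame of nest below 0.033 m and angle between plate_grip's own z axis and vertical below 0.05 rad and angle between the x axis of plate_grip and the x axis of fixture, either way round below 0.08 rad and value of joint catch above 0.9 rad and value of joint lever above 1.24 rad and contact force between clamp_foot and plate above 1.5 N and contact force between the fingers and handle_bar above 1 N); the arm keeps its last pose, push and grip.
It fails at once if the lever is forced while the catch is closed (value of joint lever above 0.15 rad and value of joint catch below 0.5 rad).
It fails at once if a bystander is disturbed (distance of any of tape, spanner, angle from where it was at the start of the episode above 0.03 m).
It also fails if it takes over 67 s, if anything falls off the work surface, if the arm or the gripper's body presses on something with over 40 N, if the wrist force passes 120 N, or if a joint passes its speed limit or range.

ROBOT

A 6-joint arm with a two-finger parallel gripper is mounted at the origin on the work surface; the furniture and walls round the work are solid. World frame = base frame: x ahead of the robot, y to its left, z up, the work surface at z = 0. Lengths are in m, angles in degrees, forces in N, time in s.
With the tool pointing down it reaches from about 0.375 to 0.9 m from the base axis. Payload 3.1 kg.
Tool frame: the origin (TCP) lies at the very end of the fingers, on their centre line; the grasp point (between the pads) lies bot.grip_point_offset behind it (bot.grip_point_offset is the distance from the TCP to the grasp point, in m); z points along the fingers, y is the line along which they close (so a half turn about z gives the same grasp; the last joint's range is limited). The gripper opens to 87 mm and grips with 3 to 60 N. Pads are 19 mm wide; open, the fingers measure 117 mm over their backs; the gripper's body (75 mm by 190 mm) begins 51 mm behind the grasp point.
Start: joints at [-76.404, 30.224, 82.088, -0, 67.689, -10.227], TCP at [0.252, -0.572, 0.223] pointing down, gripper open.
Joint ranges: [-176.69, 176.69], [-43.24, 126.21], [12.49, 139.97], [-82, 262], [0, 151.66], [-163.58, 163.58]. Speed limits (degrees/s): [159.86, 159.86, 180, 180, 180, 180].

INTERFACE

Orientations are given as a 3x3 rotation matrix whose columns are the frame's x, y, z axes.
In Python, from rig import bot, viewer, ticket gives the robot as it stands.
- The arm moves only by the tool servo_tool, never from a script. Its argument "targets" is a list of rows, each an object with "offset": the shift along the tool's x, y, z in m, a list of three; "dr": the turn, a rotation vector about the tool's x, y, z in degrees, a list of three. In form: [{"offset": [x, y, z], "dr": [ax, ay, az]}, ...]. A call has 1 to 20 rows; each row is the pose to reach, as a shift and turn from the pose commanded when the call began, along the tool's axes at that moment; what a row does not reach only later rows make up. A row lasts 1/12 s, in which the tool goes at most 41.7 mm and 7.16 degrees, less where a joint would pass 70% of its speed; a pose out of reach is approached as far as the arm can. A call with a gripper value outside its range is refused whole. "gripper" is the gripper command: -1 is fully open, 1 is shut, values between are in proportion, set as the call begins (left out, the last holds). The fingers move at their own pace and stop on an object; the grip force is fixed at half the most. Time passes only in rows, so rows that repeat a pose let the fingers close. It gives the time, the measured TCP pose, the force, the opening and the grip force at its end, in the units of the state.
- bot.read_state(): the state, without advancing time (a new reading comes with each control period).
- viewer.capture(name): name is "scene" or "top" or "wrist"; returns a dict with "color" (480x640x3 uint8, red, green, blue), "camera_matrix" (3x3 intrinsics, pixels), "k1" (the pictures are not rectified: a ray, as slopes to the right and down, at radius r is drawn at 1 + k1 r^2 times it, then the intrinsics apply), "R" (3x3) and "t" (3): a world point X has camera coordinates R X + t. Camera axes: x right, y down, z forward; pixel columns grow to the right and rows downward; lengths in m; the calibration is good to about 2 mm. A picture is of the moment at which its call begins. There is no depth.
- ticket.hand_in(): hands the job in; it is judged then, once.
The state is a dict: "time_s": time; "joint_positions": joint angles; "qvel": joint speeds; "tau": joint torques, N m; "position": TCP position; "tcp_rot": TCP orientation; "force": force on the tool from outside, world axes, zero at the start; "moment": the same for the moment, N m; "opening": opening from 0.0 (shut) to 1.0 (fully open); "grasp_force": force on a finger pad.
Only numpy, scipy, OpenCV 4.12 (cv2) and the standard library are available. Lean on these libraries where they do the work, as an engineer would, in place of code of your own. Each camera call takes 0.05 s, during which the arm holds its last target. There are 200 camera calls.

## Working session

There is one attempt and no reset: what is moved stays moved. The work goes in short steps, Python scripts to look and compute and a tool call to move; the robot and the scene stay as the last step left them, time stands still between calls to the robot, and variables do not carry over. Pictures are saved under pics/ and viewed, at most 10 in all, crops included, and the job is handed in when it is done.

Besides the shell and the picture viewer there is one more tool, called after "Emit:" as name(argument=value, ...), one argument or row to a line, values as JSON. servo_tool: Moves the arm, as the interface text tells. Its arguments: {"type":"object","properties":{"targets":{"type":"array"},"gripper":{"type":"number"}},"required":["targets"]}

```bash
ls; mkdir -p pics; python3 - <<'E'
from rig import bot, viewer
import cv2,numpy as np
s=bot.read_state();print(s['time_s'],s['position'],s['tcp_rot'],bot.grip_point_offset,s['opening'])
for n in ['scene','top']:
    c=viewer.capture(n);cv2.imwrite(f'pics/{n}0.png',c['color'][...,::-1]);print(n,c['camera_matrix'],c['k1'],c['R'],c['t'])
    np.savez(f'{n}0.npz',**c)
E
```

```text
pics
0.0 [ 0.25230253 -0.57101582  0.22158158] [[ 9.14785355e-01  4.03939959e-01 -5.13141603e-04]
 [ 4.03940116e-01 -9.14783072e-01  2.07697384e-03]
 [ 3.69559479e-04 -2.10726373e-03 -9.99997711e-01]] 0.0187 1.0011333121032353
scene [[458.65949023   0.         322.95139316]
 [  0.         458.65949023 228.84488208]
 [  0.           0.           1.        ]] 0.02468016891472189 [[-0.45054561 -0.89275239 -0.00135202]
 [-0.4806718   0.24385641 -0.84231151]
 [ 0.75230531 -0.37884987 -0.53898933]] [0.30111709 0.3452547  0.69130947]
top [[496.88683502   0.         321.53829273]
 [  0.         496.88683502 234.924487  ]
 [  0.           0.           1.        ]] 0.02367855495449839 [[ 0.02654025 -0.99922654 -0.0290163 ]
 [-0.99378113 -0.02323329 -0.10890028]
 [ 0.10814191  0.0317261  -0.9936291 ]] [0.06260568 0.55355042 1.11838366]
```

View pics/scene0.png

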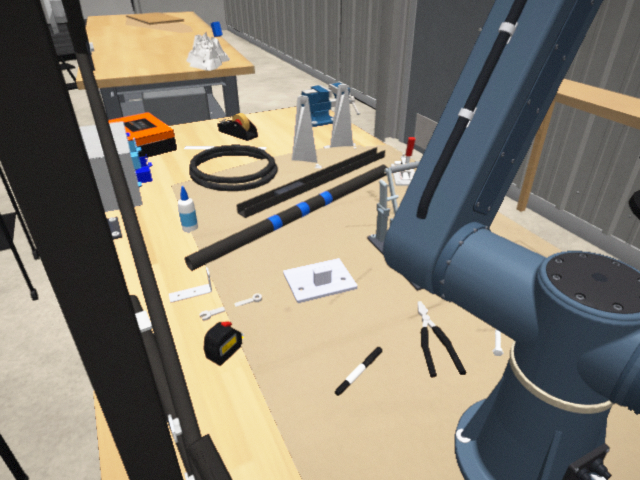

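View pics/top0.png

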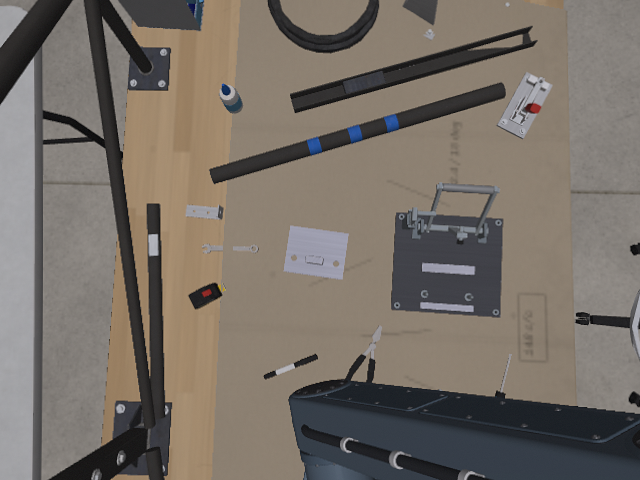

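The scene view shows the plate at about (320,280), its grip facing the robot. The top view shows the fixture base at x 392–503, y 212–317, with its pins near (424,294) and (469,297) and the catch near (415,222). The plate is at (316,252) with its grip at (315,260), and the bystanders are at the left.

```bash
cat > h.py <<'E'
import numpy as np, cv2
def load(n):
    return dict(np.load(n+'.npz'))
def ray(c,px):
    K=c['camera_matrix'];k=float(c['k1'])
    p=cv2.undistortPoints(np.array(px,float).reshape(-1,1,2),K,np.array([k,0,0,0.])).reshape(-1,2)
    d=np.c_[p,np.ones(len(p))]@c['R']; o=-c['R'].T@c['t']
    return o,d
def onz(c,px,z):
    o,d=ray(c,px); return o+d*((z-o[2])/d[:,2])[:,None]
def proj(c,X):
    return cv2.projectPoints(np.array(X,float).reshape(-1,1,3),cv2.Rodrigues(c['R'])[0],c['t'],c['camera_matrix'],np.array([float(c['k1']),0,0,0]))[0].reshape(-1,2)
def fit2d(L,W):
    """rigid L->W in plane: returns yaw, t"""
    lm,wm=L.mean(0),W.mean(0);a=L-lm;b=W-wm
    y=np.arctan2((a[:,0]*b[:,1]-a[:,1]*b[:,0]).sum(),(a*b).sum())
    R=np.array([[np.cos(y),-np.sin(y)],[np.sin(y),np.cos(y)]])
    t=wm-R@lm; return y,t,np.linalg.norm((L@R.T+t)-W,axis=1)
E
python3 - <<'E'
from h import *
c=load('top0');im=c['color'];print(im[300,405],im[250,405],im[240,320],im[290,360])
hsv=cv2.cvtColor(im,cv2.COLOR_RGB2HSV)
def quad(m,roi):
    z=np.zeros(m.shape,np.uint8);x0,y0,x1,y1=roi;z[y0:y1,x0:x1]=m[y0:y1,x0:x1]
    z=cv2.morphologyEx(z,cv2.MORPH_OPEN,np.ones((3,3)))
    cs,_=cv2.findContours(z,cv2.RETR_EXTERNAL,cv2.CHAIN_APPROX_NONE);k=max(cs,key=cv2.contourArea)
    return k
g=im.astype(int).max(2)
md=((g<95)*255).astype(np.uint8)
k=quad(md,(380,195,515,330)); r=cv2.minAreaRect(k);print('base',r,cv2.contourArea(k))
h=cv2.convexHull(k).reshape(-1,2)
W=onz(c,h,0.01)[:,:2];rw=cv2.minAreaRect((W*1000).astype(np.float32));print(rw,cv2.boxPoints(rw).round(1).tolist())
ml=(((im.astype(int)[...,2]-im.astype(int)[...,0])>-8)&(g>130)).astype(np.uint8)*255
k=quad(ml,(270,210,370,295));print('plate',cv2.minAreaRect(k),cv2.contourArea(k))
h=cv2.convexHull(k).reshape(-1,2)
W=onz(c,h,0.01)[:,:2];rw=cv2.minAreaRect((W*1000).astype(np.float32));print(rw,cv2.boxPoints(rw).round(1).tolist())
print('pins',onz(c,[(424,294),(469,297)],0.044),'grip',onz(c,[(315,260)],0.05))
a=cv2.resize(im[175:325,270:520],None,fx=3.2,fy=3.2,interpolation=cv2.INTER_CUBIC);cv2.imwrite('pics/crop0.png',a[...,::-1])
E
```

```text
[64 65 71] [65 66 72] [157 157 173] [142 130 115]
base ((447.0195617675781, 264.63543701171875), (109.06829071044922, 97.85867309570312), 3.0774552822113037) 8228.5
((494.02471923828125, -214.53504943847656), (248.66705322265625, 226.2504119873047), 87.71016693115234) [[376.0, -334.20001220703125], [602.0999755859375, -343.29998779296875], [612.0, -94.80000305175781], [386.0, -85.80000305175781]]
plate ((315.5928039550781, 252.2024688720703), (59.36895751953125, 46.969112396240234), 7.853313446044922) 2672.5
((513.4197998046875, 89.87190246582031), (139.12921142578125, 110.202392578125), 83.3872299194336) [[450.70001220703125, 27.100000381469727], [560.0999755859375, 14.399999618530273], [576.2000122070312, 152.60000610351562], [466.70001220703125, 165.3000030517578]]
pins [[ 0.42260949 -0.15726796  0.044     ]
 [ 0.41877429 -0.25690164  0.044     ]] grip [[0.49233915 0.08908994 0.05      ]]
```

View pics/crop0.png

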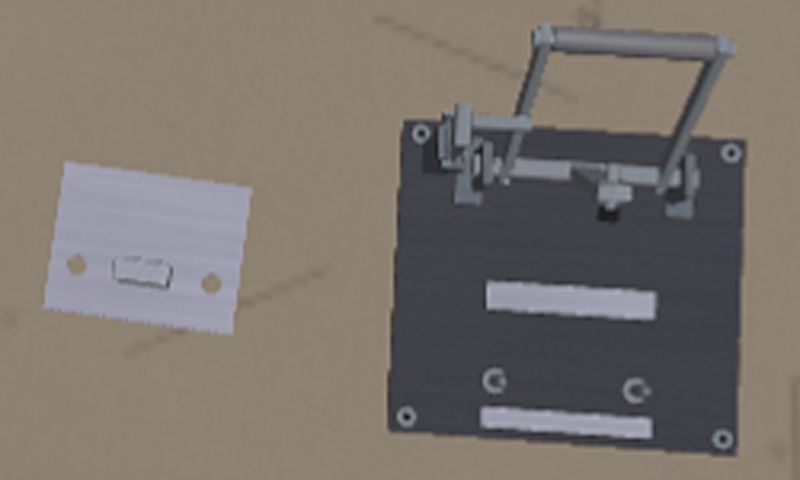

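```bash
cat >> h.py <<'E'
from scipy.spatial.transform import Rotation as Ro
F_yaw=np.radians(-2.29);F0=np.array([.4940,-.2145,0])
def fix(p):  # fixture mm -> world m
    return F0+Ro.from_euler('z',F_yaw).apply(np.array(p,float)/1000)
def goto(s,p,xyaw=None):
    """offset, dr for TCP world p, tool down with tool x at yaw deg"""
    R=np.array(s['tcp_rot']);o=R.T@(np.array(p)-s['position'])
    dr=np.zeros(3)
    if xyaw is not None:
        a=np.radians(xyaw);T=np.array([[np.cos(a),np.sin(a),0],[np.sin(a),-np.cos(a),0],[0,0,-1]])
        dr=Ro.from_matrix(R.T@T).as_rotvec(degrees=True)
    print('offset',o.round(4).tolist(),'dr',dr.round(2).tolist())
E
python3 - <<'E'
from h import *;from rig import bot
goto(bot.read_state(),[.4935,.092,.20],83.4)
E
```

```text
offset [0.4885, -0.5091, 0.0228] dr [-0.09, -0.07, -59.58]
```

Emit:
servo_tool(
  targets=[
    {"offset": [0.4885, -0.5091, 0.0228], "dr": [-0.09, -0.07, -59.58]},
    {"offset": [0.4885, -0.5091, 0.0228], "dr": [-0.09, -0.07, -59.58]},
    {"offset": [0.4885, -0.5091, 0.0228], "dr": [-0.09, -0.07, -59.58]},
    {"offset": [0.4885, -0.5091, 0.0228], "dr": [-0.09, -0.07, -59.58]},
    {"offset": [0.4885, -0.5091, 0.0228], "dr": [-0.09, -0.07, -59.58]},
    {"offset": [0.4885, -0.5091, 0.0228], "dr": [-0.09, -0.07, -59.58]},
    {"offset": [0.4885, -0.5091, 0.0228], "dr": [-0.09, -0.07, -59.58]},
    {"offset": [0.4885, -0.5091, 0.0228], "dr": [-0.09, -0.07, -59.58]},
    {"offset": [0.4885, -0.5091, 0.0228], "dr": [-0.09, -0.07, -59.58]},
    {"offset": [0.4885, -0.5091, 0.0228], "dr": [-0.09, -0.07, -59.58]},
    {"offset": [0.4885, -0.5091, 0.0228], "dr": [-0.09, -0.07, -59.58]},
    {"offset": [0.4885, -0.5091, 0.0228], "dr": [-0.09, -0.07, -59.58]},
    {"offset": [0.4885, -0.5091, 0.0228], "dr": [-0.09, -0.07, -59.58]},
    {"offset": [0.4885, -0.5091, 0.0228], "dr": [-0.09, -0.07, -59.58]},
    {"offset": [0.4885, -0.5091, 0.0228], "dr": [-0.09, -0.07, -59.58]},
    {"offset": [0.4885, -0.5091, 0.0228], "dr": [-0.09, -0.07, -59.58]},
    {"offset": [0.4885, -0.5091, 0.0228], "dr": [-0.09, -0.07, -59.58]},
    {"offset": [0.4885, -0.5091, 0.0228], "dr": [-0.09, -0.07, -59.58]},
    {"offset": [0.4885, -0.5091, 0.0228], "dr": [-0.09, -0.07, -59.58]},
    {"offset": [0.4885, -0.5091, 0.0228], "dr": [-0.09, -0.07, -59.58]},
  ],
)

```text
time_s: 1.77
position: [0.493, 0.0913, 0.1993]
tcp_rot: [[0.114, 0.994, -0.001], [0.994, -0.114, -0.002], [-0.002, -0.001, -1.0]]
force: [0.4, -0.6, 0.8]
opening: 0.999
grasp_force: 0.0
```

```bash
python3 - <<'E'
from h import *;from rig import bot,viewer
s=bot.read_state()
c=viewer.capture('wrist');np.savez('w1.npz',**c);cv2.imwrite('pics/w1.png',c['color'][...,::-1])
R=np.array(s['tcp_rot']);cp=-c['R'].T@c['t'];print('cam in tool',R.T@(cp-s['position']),'axes',(R.T@c['R'].T).round(3))
print('pred grip top',proj(c,[[.4935,.092,.05]]),'plate ctr',proj(c,[[.5134,.0899,.01]]))
E
```

```text
cam in tool [ 0.06574289  0.00100224 -0.16203323] axes [[ 0.001 -0.97  -0.242]
 [ 1.     0.001  0.   ]
 [ 0.    -0.242  0.97 ]]
pred grip top [[321.21864027 226.62085433]] plate ctr [[339.97339493 218.79615712]]
```

View pics/w1.png

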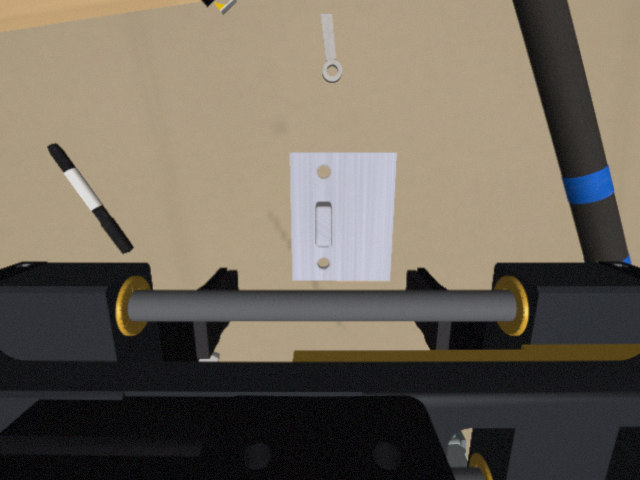

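The wrist view shows the plate at x 290–397, y 152–281, with its grip near (324,225) and its holes at (323,172) and (323,263). The grip is below the camera, nearly in line with the fingers.

```bash
python3 - <<'E'
from h import *;from rig import bot
c=load('w1');im=c['color'].astype(int)
m=((im[...,2]-im[...,0]>-5)&(im.max(2)>120)).astype(np.uint8)*255
m[:145]=0;m[290:]=0;m[:,:280]=0;m[:,405:]=0
k=max(cv2.findContours(m,cv2.RETR_EXTERNAL,cv2.CHAIN_APPROX_NONE)[0],key=cv2.contourArea)
W=onz(c,cv2.convexHull(k).reshape(-1,2),.01)[:,:2]
r=cv2.minAreaRect((W*1000).astype(np.float32));print(r)
hs=[]
for (u,v) in [(323,172),(323,263)]:
    w=im[v-10:v+11,u-10:u+11];b=(w[...,0]-w[...,2]>8)
    y,x=np.nonzero(b);hs.append((u-10+x.mean(),v-10+y.mean()));print(b.sum())
H=onz(c,hs,.01)[:,:2];print(hs,H*1000,np.linalg.norm(H[0]-H[1]))
mid=H.mean(0);d=H[0]-H[1];yaw=np.degrees(np.arctan2(-d[0],d[1]));print('grip',mid,'yaw',yaw)
goto(bot.read_state(),[*mid,.018],yaw+90)
E
```

```text
((515.1165771484375, 89.0127182006836), (138.16207885742188, 109.46914672851562), 83.46549987792969)
136
89
[(np.float64(323.18382352941177), np.float64(171.25)), (np.float64(323.02247191011236), np.float64(262.1011235955056))] [[501.12601232 141.60925315]
 [489.88122118  43.57131176]] 0.09868071381839622
grip [0.49550362 0.09259028] yaw -6.543138725593179
offset [0.0027, 0.0024, 0.1814] dr [-0.04, 0.13, -0.08]
```

Emit:
servo_tool(
  targets=[
    {"offset": [0.0025, 0.0022, 0.04], "dr": [0, 0, 0]},
    {"offset": [0.0025, 0.0022, 0.08], "dr": [0, 0.1, 0]},
    {"offset": [0.0025, 0.0022, 0.115], "dr": [0, 0.1, 0]},
    {"offset": [0.0025, 0.0022, 0.145], "dr": [0, 0.1, 0]},
    {"offset": [0.0025, 0.0022, 0.168], "dr": [0, 0.1, 0]},
    {"offset": [0.0025, 0.0022, 0.182], "dr": [0, 0.1, 0]},
    {"offset": [0.0025, 0.0022, 0.182], "dr": [0, 0.1, 0]},
    {"offset": [0.0025, 0.0022, 0.182], "dr": [0, 0.1, 0]},
  ],
)

```text
time_s: 2.48
position: [0.4957, 0.0917, 0.0174]
tcp_rot: [[0.118, 0.993, -0.001], [0.993, -0.118, -0.0], [-0.0, -0.001, -1.0]]
force: [0.5, 0.2, -0.3]
opening: 1.0
grasp_force: 0.0
```

Emit:
servo_tool(
  gripper=1,
  targets=[
    {"offset": [0, 0, 0], "dr": [0, 0, 0]},
    {"offset": [0, 0, 0], "dr": [0, 0, 0]},
    {"offset": [0, 0, 0], "dr": [0, 0, 0]},
    {"offset": [0, 0, 0], "dr": [0, 0, 0]},
    {"offset": [0, 0, 0], "dr": [0, 0, 0]},
    {"offset": [0, 0, 0], "dr": [0, 0, 0]},
    {"offset": [0, 0, 0], "dr": [0, 0, 0]},
    {"offset": [0, 0, 0], "dr": [0, 0, 0]},
    {"offset": [0, 0, 0], "dr": [0, 0, 0]},
    {"offset": [0, 0, 0], "dr": [0, 0, 0]},
  ],
)

```text
time_s: 3.32
position: [0.4962, 0.0933, 0.0177]
tcp_rot: [[0.115, 0.993, 0.001], [0.993, -0.115, -0.0], [-0.0, 0.001, -1.0]]
force: [0.4, 0.9, -0.5]
opening: 0.326
grasp_force: 0.0
```

Emit:
servo_tool(
  targets=[
    {"offset": [0, 0, 0], "dr": [0, 0, 0]},
    {"offset": [0, 0, 0], "dr": [0, 0, 0]},
    {"offset": [0, 0, 0], "dr": [0, 0, 0]},
    {"offset": [0, 0, 0], "dr": [0, 0, 0]},
    {"offset": [0, 0, 0], "dr": [0, 0, 0]},
    {"offset": [0, 0, 0], "dr": [0, 0, 0]},
  ],
)

```text
time_s: 3.82
position: [0.4959, 0.0933, 0.0177]
tcp_rot: [[0.115, 0.993, -0.0], [0.993, -0.115, -0.0], [-0.0, -0.0, -1.0]]
force: [-1.0, 0.8, -0.6]
opening: 0.184
grasp_force: 30.0
```

Emit:
servo_tool(
  targets=[
    {"offset": [0, 0, -0.01], "dr": [0, 0, 0]},
    {"offset": [0, 0, -0.03], "dr": [0, 0, 0]},
    {"offset": [0, 0, -0.06], "dr": [0, 0, 0]},
    {"offset": [0, 0, -0.1], "dr": [0, 0, 0]},
    {"offset": [0, 0, -0.12], "dr": [0, 0, 0]},
    {"offset": [0, 0, -0.12], "dr": [0, 0, 0]},
    {"offset": [0, 0, -0.12], "dr": [0, 0, 0]},
  ],
)

```text
time_s: 4.4
position: [0.4971, 0.0932, 0.1393]
tcp_rot: [[0.115, 0.993, 0.005], [0.993, -0.115, -0.0], [0.0, 0.005, -1.0]]
force: [-0.2, 0.9, -2.3]
opening: 0.18
grasp_force: 30.0
```

```bash
python3 - <<'E'
from h import *;from rig import bot
s=bot.read_state();n=fix([-73,0,22]);print(n,s['position'])
for p in ([.415,.02,.165],[.415,-.35,.165]): goto(s,p,87.7)
E
```

```text
[ 0.4210583  -0.21158311  0.022     ] [0.49705631 0.09320506 0.13929948]
offset [-0.0821, -0.073, -0.0261] dr [0.26, -0.01, -4.29]
offset [-0.4497, -0.0305, -0.026] dr [0.26, -0.01, -4.29]
```

Emit:
servo_tool(
  targets=[
    {"offset": [-0.015, -0.02, -0.01], "dr": [0.1, 0, -1]},
    {"offset": [-0.04, -0.045, -0.02], "dr": [0.2, 0, -2]},
    {"offset": [-0.065, -0.065, -0.026], "dr": [0.3, 0, -3]},
    {"offset": [-0.095, -0.073, -0.026], "dr": [0.3, 0, -4.3]},
    {"offset": [-0.13, -0.068, -0.026], "dr": [0.3, 0, -4.3]},
    {"offset": [-0.165, -0.064, -0.026], "dr": [0.3, 0, -4.3]},
    {"offset": [-0.2, -0.06, -0.026], "dr": [0.3, 0, -4.3]},
    {"offset": [-0.235, -0.056, -0.026], "dr": [0.3, 0, -4.3]},
    {"offset": [-0.27, -0.052, -0.026], "dr": [0.3, 0, -4.3]},
    {"offset": [-0.305, -0.047, -0.026], "dr": [0.3, 0, -4.3]},
    {"offset": [-0.34, -0.043, -0.026], "dr": [0.3, 0, -4.3]},
    {"offset": [-0.375, -0.039, -0.026], "dr": [0.3, 0, -4.3]},
    {"offset": [-0.405, -0.036, -0.026], "dr": [0.3, 0, -4.3]},
    {"offset": [-0.43, -0.033, -0.026], "dr": [0.3, 0, -4.3]},
    {"offset": [-0.445, -0.031, -0.026], "dr": [0.3, 0, -4.3]},
    {"offset": [-0.45, -0.031, -0.026], "dr": [0.3, 0, -4.3]},
    {"offset": [-0.45, -0.031, -0.026], "dr": [0.3, 0, -4.3]},
    {"offset": [-0.45, -0.031, -0.026], "dr": [0.3, 0, -4.3]},
  ],
)

```text
time_s: 5.9
position: [0.4129, -0.3481, 0.1627]
tcp_rot: [[0.04, 0.999, -0.007], [0.999, -0.04, 0.004], [0.004, -0.007, -1.0]]
force: [0.9, -0.0, -2.5]
opening: 0.181
grasp_force: 30.0
```

```bash
python3 - <<'E'
from h import *;from rig import bot,viewer
s=bot.read_state();np.savez('s2.npz',p=s['position'],R=s['tcp_rot']);print(s['position'],s['grasp_force'])
c=viewer.capture('wrist');np.savez('w2.npz',**c);cv2.imwrite('pics/w2.png',c['color'][...,::-1])
print(proj(c,[fix([-73,50,44]),fix([-73,-50,44])]))
E
```

```text
[ 0.41288812 -0.34811296  0.16272509] 30.00033083371818
[[325.30818066 -10.78619636]
 [324.92743885 130.63853654]]
```

View pics/w2.png

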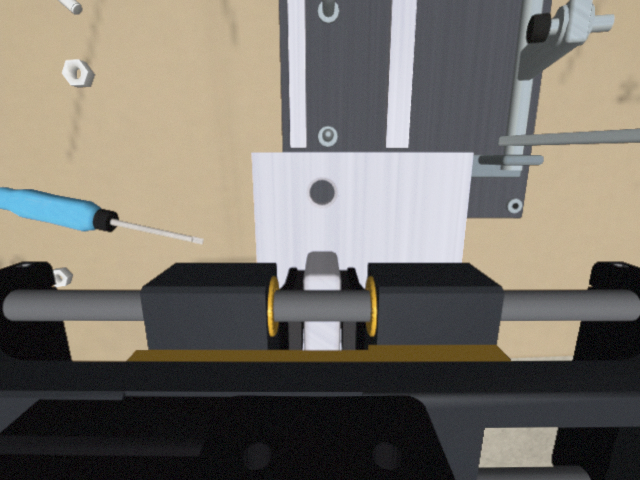

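The plate is held level at x 252–473, with its hole at (322,191). The −y pin is near (328,135) and the +y pin is near (328,12), cut by the picture's top edge. I zoom in to tell the collar from the tip.

```bash
python3 - <<'E'
from h import *
c=load('w2');im=c['color'];print(c['camera_matrix'],c['k1'])
a=cv2.resize(im[0:215,280:425],None,fx=2.7,fy=2.7,interpolation=cv2.INTER_CUBIC);cv2.imwrite('pics/c2.png',a[...,::-1])
for z in (.01,.022,.044): print(z,proj(c,[fix([-73,50,z*1e3]),fix([-73,-50,z*1e3])]))
E
```

```text
[[332.59768945   0.         321.76736582]
 [  0.         332.59768945 239.99560712]
 [  0.           0.           1.        ]] -0.013363144285130924
0.01 [[325.16548281   9.16250937]
 [324.83596915 133.66477903]]
0.022 [[325.21186585   2.68109154]
 [324.86586889 132.67555549]]
0.044 [[325.30818066 -10.78619636]
 [324.92743885 130.63853654]]
```

View pics/c2.png

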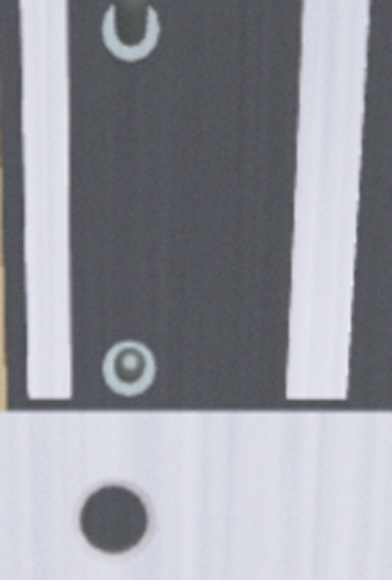

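```bash
python3 - <<'E'
from h import *
c=load('w2');im=c['color'].astype(int);s=load('s2');p=s['p'];R=s['R']
g=im.max(2)
# plate far edge (bright below) for columns, seat bar end edges
def edge(x,v0,v1):
    col=g[v0:v1,x].astype(float);return v0+np.argmax(np.abs(np.diff(col)))+.5
xs=[x for x in range(290,465,5)]
P=np.array([(x,edge(x,149,165)) for x in xs]);zt=p[2]-.0077
W=onz(c,P,zt)[:,:2];a=np.polyfit(W[:,0],W[:,1],1);print('plate edge slope deg',np.degrees(np.arctan(a[0])), 'tool y deg',np.degrees(np.arctan2(R[1,1],R[0,1])))
b=g[180:205,308:336]<140;y,x=np.nonzero(b);h=(308+x.mean(),180+y.mean());H=onz(c,[h],zt)[0];print('hole px',h,H,'tool',R.T@(H-p))
pin=onz(c,[(327.8,135.9),(328.5,12.2)],.012);tip=onz(c,[(327.8,133.7)],.044);print('pins',pin,tip,np.linalg.norm(pin[0]-pin[1]))
d=pin[1]-pin[0];print('fix yaw',np.degrees(np.arctan2(-d[0],d[1])))
# seat bar left edges for yaw
for y0,x0,x1 in ((20,280,310),(140,280,310),(20,405,425),(140,400,420)): 
    r=g[y0,x0:x1];i=np.argmax(np.abs(np.diff(r)));print(y0,x0+i,r[i],r[i+1])
E
```

```text
plate edge slope deg -2.19459050567754 tool y deg -2.283543447889573
hole px (np.float64(321.69279661016947), np.float64(191.89406779661016)) [ 0.41572863 -0.29971312  0.15502509] tool [0.04844688 0.00096197 0.00786627]
pins [[ 0.4216473  -0.26371217  0.012     ]
 [ 0.42571567 -0.16476383  0.012     ]] [[ 0.42129066 -0.26399557  0.044     ]] 0.09903194084691114
fix yaw -2.3544508486424984
20 287 120 192
140 289 113 203
20 415 184 101
140 408 201 119
```

```bash
python3 - <<'E'
from h import *;from rig import bot
s=bot.read_state();p=s['position']+np.array([.00975,.1355,0]);print(s['position'])
goto(s,p,87.7);p[2]=.075;goto(s,p,87.7)
E
```

```text
[ 0.41303656 -0.34776315  0.16297626]
offset [0.1358, 0.0045, 0.0004] dr [-0.38, -0.18, 0.06]
offset [0.1355, 0.005, 0.0884] dr [-0.38, -0.18, 0.06]
```

Emit:
servo_tool(
  targets=[
    {"offset": [0.02, 0.0045, 0], "dr": [-0.4, -0.2, 0]},
    {"offset": [0.05, 0.0045, 0], "dr": [-0.4, -0.2, 0]},
    {"offset": [0.08, 0.0045, 0], "dr": [-0.4, -0.2, 0]},
    {"offset": [0.11, 0.0045, 0], "dr": [-0.4, -0.2, 0]},
    {"offset": [0.13, 0.0045, 0.01], "dr": [-0.4, -0.2, 0]},
    {"offset": [0.1355, 0.005, 0.03], "dr": [-0.4, -0.2, 0]},
    {"offset": [0.1355, 0.005, 0.05], "dr": [-0.4, -0.2, 0]},
    {"offset": [0.1355, 0.005, 0.07], "dr": [-0.4, -0.2, 0]},
    {"offset": [0.1355, 0.005, 0.082], "dr": [-0.4, -0.2, 0]},
    {"offset": [0.1355, 0.005, 0.088], "dr": [-0.4, -0.2, 0]},
    {"offset": [0.1355, 0.005, 0.088], "dr": [-0.4, -0.2, 0]},
    {"offset": [0.1355, 0.005, 0.088], "dr": [-0.4, -0.2, 0]},
  ],
)

```text
time_s: 6.95
position: [0.4237, -0.2142, 0.076]
tcp_rot: [[0.039, 0.999, 0.002], [0.999, -0.039, -0.003], [-0.003, 0.002, -1.0]]
force: [-0.1, 0.3, -2.0]
opening: 0.181
grasp_force: 30.0
```

```bash
python3 - <<'E'
from h import *;from rig import bot,viewer
s=bot.read_state();np.savez('s3.npz',p=s['position'],R=s['tcp_rot']);print(s['position'],s['force'])
c=viewer.capture('wrist');np.savez('w3.npz',**c);im=c['color']
u,v=proj(c,[s['position']+s['tcp_rot']@np.array([.05,0,.0077])])[0];print(u,v)
u,v=int(u),int(v);a=cv2.resize(im[v-30:v+30,u-40:u+40],None,fx=8,fy=8,interpolation=cv2.INTER_CUBIC);cv2.imwrite('pics/c3.png',a[...,::-1])
E
```

```text
[ 0.42372251 -0.21424362  0.07600997] [-0.06337527  0.26781583 -1.9566802 ]
319.7951663439996 188.86737908849196
```

View pics/c3.png

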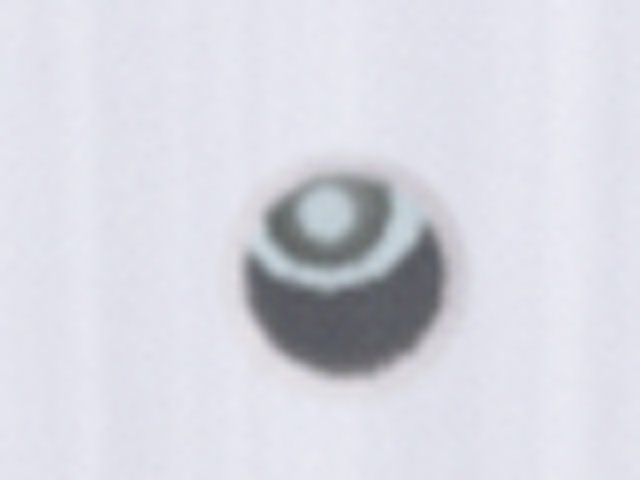

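Through the hole, whose centre is at crop (345,277), the pin's flat tip shows at crop (326,212). The pin is off towards the upper side (tool +x).

```bash
python3 - <<'E'
from h import *
c=load('w3');s=load('s3');p=s['p'];R=s['R']
tip=onz(c,[(319.75,184.5)],.044)[0]
for z in (p[2]-.0077,p[2]-.0177):
    H=onz(c,[(322.1,192.6)],z)[0];print(H,'tip',tip,'tool delta',(R.T@(tip-H)).round(4),'hole in tool',R.T@(H-p))
E
```

```text
[ 0.42678587 -0.16621784  0.06830997] tip [ 0.42558718 -0.16410797  0.044     ] tool delta [ 0.0021 -0.0013  0.0243] hole in tool [0.04813239 0.00116919 0.00755349]
[ 0.42677693 -0.16728539  0.05830997] tip [ 0.42558718 -0.16410797  0.044     ] tool delta [ 0.0032 -0.0013  0.0143] hole in tool [0.04709631 0.0011794  0.0175568 ]
```

Emit:
servo_tool(
  targets=[
    {"offset": [0.0026, -0.0013, 0.0], "dr": [0, 0, 0]},
    {"offset": [0.0026, -0.0013, 0.004], "dr": [0, 0, 0]},
    {"offset": [0.0026, -0.0013, 0.01], "dr": [0, 0, 0]},
    {"offset": [0.0026, -0.0013, 0.016], "dr": [0, 0, 0]},
    {"offset": [0.0026, -0.0013, 0.021], "dr": [0, 0, 0]},
    {"offset": [0.0026, -0.0013, 0.025], "dr": [0, 0, 0]},
    {"offset": [0.0026, -0.0013, 0.025], "dr": [0, 0, 0]},
  ],
)

```text
time_s: 7.58
position: [0.4221, -0.2121, 0.0496]
tcp_rot: [[0.04, 0.999, 0.001], [0.999, -0.04, -0.002], [-0.002, 0.001, -1.0]]
force: [-0.0, 0.1, -2.5]
opening: 0.177
grasp_force: 30.0
```

Emit:
servo_tool(
  targets=[
    {"offset": [0, 0, 0.004], "dr": [0, 0, 0]},
    {"offset": [0, 0, 0.007], "dr": [0, 0, 0]},
    {"offset": [0, 0, 0.009], "dr": [0, 0, 0]},
    {"offset": [0, 0, 0.0105], "dr": [0, 0, 0]},
    {"offset": [0, 0, 0.0105], "dr": [0, 0, 0]},
  ],
)

```text
time_s: 8.0
position: [0.4225, -0.2124, 0.04]
tcp_rot: [[0.04, 0.999, 0.002], [0.999, -0.04, -0.003], [-0.003, 0.002, -1.0]]
force: [-1.0, 0.3, -2.0]
opening: 0.182
grasp_force: 30.0
```

Emit:
servo_tool(
  targets=[
    {"offset": [0, 0, 0.001], "dr": [0, 0, 0]},
    {"offset": [0, 0, 0.002], "dr": [0, 0, 0]},
    {"offset": [0, 0, 0.002], "dr": [0, 0, 0]},
  ],
)

```text
time_s: 8.25
position: [0.4227, -0.2126, 0.0396]
tcp_rot: [[0.04, 0.999, 0.003], [0.999, -0.04, -0.004], [-0.004, 0.003, -1.0]]
force: [-1.6, 1.2, 11.0]
opening: 0.179
grasp_force: 30.0
```

Emit:
servo_tool(
  gripper=-0.1,
  targets=[
    {"offset": [0, 0, 0.002], "dr": [0, 0, 0]},
    {"offset": [0, 0, 0.001], "dr": [0, 0, 0]},
    {"offset": [0, 0, 0], "dr": [0, 0, 0]},
    {"offset": [0, 0, 0], "dr": [0, 0, 0]},
    {"offset": [0, 0, 0], "dr": [0, 0, 0]},
    {"offset": [0, 0, 0], "dr": [0, 0, 0]},
    {"offset": [0, 0, 0], "dr": [0, 0, 0]},
  ],
)

```text
time_s: 8.83
position: [0.4226, -0.2125, 0.0381]
tcp_rot: [[0.04, 0.999, 0.002], [0.999, -0.04, -0.003], [-0.003, 0.002, -1.0]]
force: [0.6, 0.2, 0.7]
opening: 0.537
grasp_force: 0.0
```

```bash
sed -i 's/^F_yaw=.*/F_yaw=np.radians(-2.29);F0=np.array([.4955,-.2154,0])/' h.py; python3 - <<'E'
from h import *;from rig import bot
s=bot.read_state()
p=fix([86,78,225]);print(p);goto(s,p,87.7)
E
```

```text
[ 0.584548   -0.14089863  0.225     ]
offset [0.0774, 0.1594, -0.1867] dr [0.14, 0.19, 0.01]
```

Emit:
servo_tool(
  targets=[
    {"offset": [0, 0, -0.01], "dr": [0, 0, 0]},
    {"offset": [0, 0, -0.035], "dr": [0, 0, 0]},
    {"offset": [0, 0, -0.075], "dr": [0, 0, 0]},
    {"offset": [0, 0, -0.115], "dr": [0, 0, 0]},
    {"offset": [0, 0, -0.155], "dr": [0, 0, 0]},
    {"offset": [0, 0, -0.187], "dr": [0.1, 0.2, 0]},
  ],
)

```text
time_s: 9.33
position: [0.4222, -0.2117, 0.2287]
tcp_rot: [[0.04, 0.999, 0.003], [0.999, -0.04, -0.002], [-0.001, 0.003, -1.0]]
force: [0.6, 0.4, -0.2]
opening: 0.548
grasp_force: 0.0
```

Emit:
servo_tool(
  gripper=1,
  targets=[
    {"offset": [0.01, 0.03, 0], "dr": [0, 0, 0]},
    {"offset": [0.03, 0.06, 0], "dr": [0, 0, 0]},
    {"offset": [0.045, 0.09, 0], "dr": [0, 0, 0]},
    {"offset": [0.06, 0.12, 0], "dr": [0, 0, 0]},
    {"offset": [0.073, 0.15, 0], "dr": [0, 0, 0]},
    {"offset": [0.0774, 0.1594, 0], "dr": [0, 0, 0]},
    {"offset": [0.0774, 0.1594, 0], "dr": [0, 0, 0]},
    {"offset": [0.0774, 0.1594, 0], "dr": [0, 0, 0]},
  ],
)

```text
time_s: 10.0
position: [0.5835, -0.1405, 0.2252]
tcp_rot: [[0.039, 0.999, -0.001], [0.999, -0.039, 0.0], [0.0, -0.001, -1.0]]
force: [-0.5, 0.2, -0.0]
opening: 0.044
grasp_force: 0.0
```

```bash
python3 - <<'E'
from h import *;from rig import bot,viewer
s=bot.read_state();np.savez('s4.npz',p=s['position'],R=s['tcp_rot']);print(s['position'],s['force'],s['opening'])
c=viewer.capture('wrist');np.savez('w4.npz',**c);im=c['color'];cv2.imwrite('pics/w4.png',im[...,::-1])
c2=viewer.capture('top');np.savez('t4.npz',**c2)
for q in ([86,96,174],[86,104,174],[72,100,174],[100,100,174],[86,59,120],[86,78,140],[145,0,168]): print(q,proj(c,[fix(q)]).round(1))
E
```

```text
[ 0.58349941 -0.14053813  0.22519041] [-0.5387175   0.2141287  -0.04326773] 0.044136392869410304
[86, 96, 174] [[322.  232.2]]
[86, 104, 174] [[322.  220.2]]
[72, 100, 174] [[300.6 226.2]]
[100, 100, 174] [[343.4 226.3]]
[86, 59, 120] [[321.9 261. ]]
[86, 78, 140] [[321.9 245.3]]
[145, 0, 168] [[400.8 356.2]]
```

View pics/w4.png

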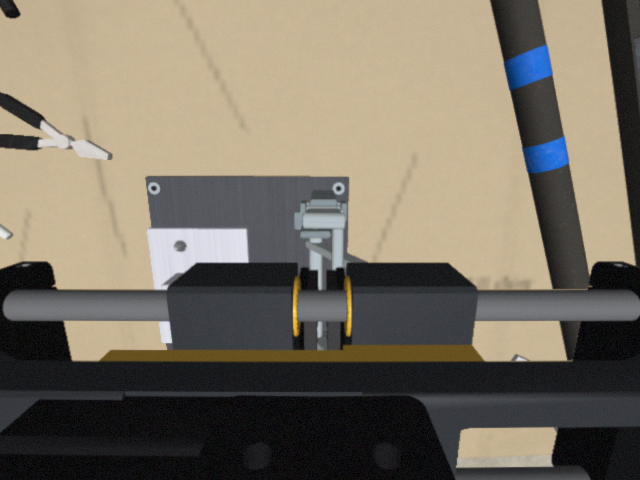

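The wrist view shows the tab's top edge at x 301–344, y 209–227, about 5 mm further out than nominal, so the gap inside it is free. The plate sits on its seats with the pin in the hole at (180,246). I descend into the gap.

Emit:
servo_tool(
  targets=[
    {"offset": [0.002, 0.001, 0.02], "dr": [0, 0, 0]},
    {"offset": [0.002, 0.001, 0.04], "dr": [0, 0, 0]},
    {"offset": [0.002, 0.001, 0.06], "dr": [0, 0, 0]},
    {"offset": [0.002, 0.001, 0.075], "dr": [0, 0, 0]},
    {"offset": [0.002, 0.001, 0.082], "dr": [0, 0, 0]},
    {"offset": [0.002, 0.001, 0.082], "dr": [0, 0, 0]},
  ],
)

```text
time_s: 10.6
position: [0.5833, -0.1391, 0.1419]
tcp_rot: [[0.042, 0.999, -0.004], [0.999, -0.042, 0.002], [0.002, -0.004, -1.0]]
force: [-0.1, -0.3, 0.1]
opening: 0.007
grasp_force: 0.0
```

No contact. Next I push outwards along tool x.

Emit:
servo_tool(
  targets=[
    {"offset": [0.01, 0, 0], "dr": [0, 0, 0]},
    {"offset": [0.02, 0, 0], "dr": [0, 0, 0]},
    {"offset": [0.03, 0, 0], "dr": [0, 0, 0]},
    {"offset": [0.04, 0, 0], "dr": [0, 0, 0]},
    {"offset": [0.05, 0, 0], "dr": [0, 0, 0]},
    {"offset": [0.06, 0, 0], "dr": [0, 0, 0]},
    {"offset": [0.065, 0, 0], "dr": [0, 0, 0]},
    {"offset": [0.065, 0, 0], "dr": [0, 0, 0]},
    {"offset": [0.065, 0, 0], "dr": [0, 0, 0]},
    {"offset": [0.065, 0, 0], "dr": [0, 0, 0]},
  ],
)

```text
time_s: 11.43
position: [0.5885, -0.0742, 0.1434]
tcp_rot: [[0.04, 0.999, 0.001], [0.999, -0.04, -0.0], [-0.0, 0.001, -1.0]]
force: [0.2, -0.4, -0.1]
opening: 0.003
grasp_force: 0.0
```

Emit:
servo_tool(
  gripper=-1,
  targets=[
    {"offset": [0, 0, -0.03], "dr": [0, 0, 0]},
    {"offset": [0, 0, -0.06], "dr": [0, 0, 0]},
    {"offset": [0, 0, -0.09], "dr": [0, 0, 0]},
    {"offset": [0, 0, -0.1], "dr": [0, 0, 0]},
    {"offset": [0, 0, -0.1], "dr": [0, 0, 0]},
    {"offset": [0, 0, -0.1], "dr": [0, 0, 0]},
  ],
)

```text
time_s: 11.93
position: [0.5879, -0.0743, 0.243]
tcp_rot: [[0.041, 0.999, 0.001], [0.999, -0.041, 0.0], [0.0, 0.001, -1.0]]
force: [0.4, -0.4, -0.2]
opening: 0.376
grasp_force: 0.0
```

```bash
python3 - <<'E'
from h import *;from rig import bot,viewer
s=bot.read_state();print(s['position'],s['force'],s['opening'])
c=viewer.capture('top');np.savez('t5.npz',**c);im=c['color'];w=load('scene0')
d=viewer.capture('scene');np.savez('sc5.npz',**d)
a=cv2.resize(im[165:325,375:535],None,fx=2.5,fy=2.5,interpolation=cv2.INTER_CUBIC);b=cv2.resize(d['color'][120:280,320:480],None,fx=2.5,fy=2.5,interpolation=cv2.INTER_CUBIC)
cv2.imwrite('pics/t5.png',np.hstack([a,b])[...,::-1])
p=fix([145,0,190]);goto(s,[p[0],p[1],.235],87.7);print(p,proj(c,[fix([145,0,168]),fix([145,50,168]),fix([145,-50,168])]))
E
```

```text
[ 0.58792648 -0.07434625  0.24303573] [ 0.40905727 -0.35853137 -0.23081568] 0.37603910297672954
offset [-0.1446, 0.0584, 0.0081] dr [0.04, -0.0, -0.03]
[ 0.6403842  -0.22119382  0.19      ] [[466.83093038 187.7589742 ]
 [442.04401518 186.32953644]
 [491.75649381 189.18993298]]
```

View pics/t5.png

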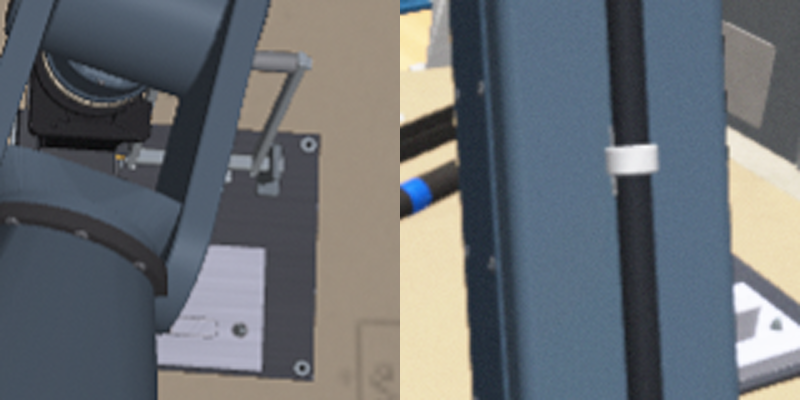

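The left half shows the plate lying on the fixture with its right hole at (240,330), and the bar's right end at (303,62). The arm hides the catch in both halves, so I look from above the bar.

Emit:
servo_tool(
  targets=[
    {"offset": [-0.03, 0.015, 0.0], "dr": [0, 0, 0]},
    {"offset": [-0.06, 0.03, 0.0], "dr": [0, 0, 0]},
    {"offset": [-0.095, 0.045, 0.0], "dr": [0, 0, 0]},
    {"offset": [-0.125, 0.055, 0.0], "dr": [0, 0, 0]},
    {"offset": [-0.1446, 0.0584, 0.0], "dr": [0, 0, 0]},
    {"offset": [-0.1446, 0.0584, 0.0], "dr": [0, 0, 0]},
    {"offset": [-0.1446, 0.0584, 0.0], "dr": [0, 0, 0]},
  ],
)

```text
time_s: 12.62
position: [0.6395, -0.2211, 0.2412]
tcp_rot: [[0.042, 0.999, -0.003], [0.999, -0.042, 0.003], [0.003, -0.003, -1.0]]
force: [-1.0, -0.1, -0.6]
opening: 0.97
grasp_force: 0.0
```

```bash
python3 - <<'E'
from h import *;from rig import bot,viewer
s=bot.read_state();print(s['position'],s['force'],s['opening'])
c=viewer.capture('wrist');np.savez('w6.npz',**c);im=c['color'];cv2.imwrite('pics/w6.png',im[...,::-1])
print(proj(c,[fix([86,104,174]),fix([86,171,108]),fix([145,45,168]),fix([145,0,168])]).round())
goto(s,[*fix([145,0,0])[:2],.168-.0187],87.7)
E
```

```text
[ 0.63952489 -0.22113916  0.24117575] [-1.03041429 -0.10475537 -0.62744049] 0.9697073501929635
[[230.  96.]
 [247.  21.]
 [322. 188.]
 [322. 249.]]
offset [-0.0003, 0.0011, 0.0919] dr [-0.17, -0.16, -0.12]
```

View pics/w6.png

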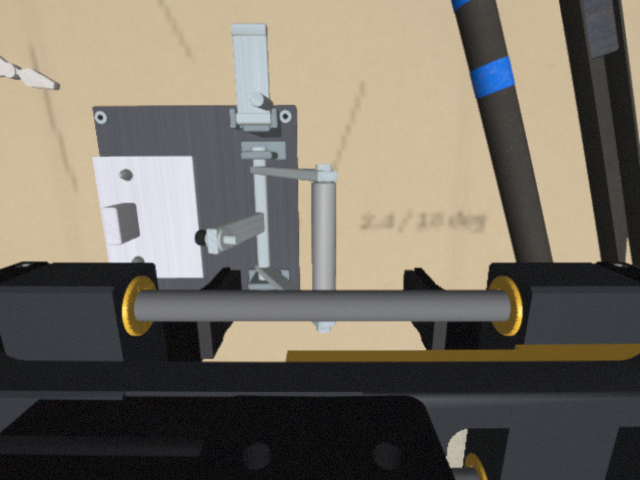

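The wrist view shows the catch lying open with its tab at x 233–269, y 25–110, and both holes over their pins. The bar is centred between the fingers at x≈324, y 180–320, so I descend and grip it.

Emit:
servo_tool(
  targets=[
    {"offset": [0, 0.002, 0.03], "dr": [0, 0, 0]},
    {"offset": [0, 0.002, 0.055], "dr": [0, 0, 0]},
    {"offset": [0, 0.002, 0.075], "dr": [0, 0, 0]},
    {"offset": [0, 0.002, 0.088], "dr": [0, 0, 0]},
    {"offset": [0, 0.002, 0.092], "dr": [0, 0, 0]},
    {"offset": [0, 0.002, 0.092], "dr": [0, 0, 0]},
    {"offset": [0, 0.002, 0.092], "dr": [0, 0, 0]},
  ],
)

```text
time_s: 13.25
position: [0.6431, -0.2198, 0.152]
tcp_rot: [[0.039, 0.999, 0.001], [0.999, -0.039, 0.0], [0.0, 0.001, -1.0]]
force: [-0.5, -1.5, -0.5]
opening: 1.001
grasp_force: 0.0
```

Emit:
servo_tool(
  gripper=1,
  targets=[
    {"offset": [0, 0, 0], "dr": [0, 0, 0]},
    {"offset": [0, 0, 0], "dr": [0, 0, 0]},
    {"offset": [0, 0, 0], "dr": [0, 0, 0]},
    {"offset": [0, 0, 0], "dr": [0, 0, 0]},
    {"offset": [0, 0, 0], "dr": [0, 0, 0]},
    {"offset": [0, 0, 0], "dr": [0, 0, 0]},
    {"offset": [0, 0, 0], "dr": [0, 0, 0]},
    {"offset": [0, 0, 0], "dr": [0, 0, 0]},
    {"offset": [0, 0, 0], "dr": [0, 0, 0]},
    {"offset": [0, 0, 0], "dr": [0, 0, 0]},
    {"offset": [0, 0, 0], "dr": [0, 0, 0]},
    {"offset": [0, 0, 0], "dr": [0, 0, 0]},
    {"offset": [0, 0, 0], "dr": [0, 0, 0]},
    {"offset": [0, 0, 0], "dr": [0, 0, 0]},
    {"offset": [0, 0, 0], "dr": [0, 0, 0]},
  ],
)

```text
time_s: 14.5
position: [0.641, -0.2208, 0.151]
tcp_rot: [[0.04, 0.999, -0.003], [0.999, -0.04, 0.001], [0.001, -0.003, -1.0]]
force: [-5.5, -0.4, 1.6]
opening: 0.199
grasp_force: 30.0
```

```bash
python3 - <<'E'
from h import *;from rig import bot
s=bot.read_state();print(s['position'],s['force'],s['opening'],s['grasp_force'])
R=np.array(s['tcp_rot']);r=140;a0=-.5
for q in np.r_[np.arange(0.1,1.31,.1),1.32]:
    a=q-.5
    w=Ro.from_euler('z',F_yaw).apply([-r*(np.sin(a)-np.sin(a0)),0,r*(np.cos(a)-np.cos(a0))])
    print(round(q,2),(R.T@w/1000).round(4).tolist())
E
```

```text
[ 0.64100674 -0.22075598  0.15098267] [-5.54714884 -0.4223405   1.64363968] 0.19871883633996656 29.998674988746643
0.1 [0.0, -0.0126, -0.006]
0.2 [0.0, -0.0258, -0.0108]
0.3 [0.0, -0.0394, -0.0142]
0.4 [0.0, -0.0532, -0.0163]
0.5 [0.0, -0.0672, -0.0169]
0.6 [0.0, -0.0812, -0.0162]
0.7 [0.0, -0.095, -0.014]
0.8 [0.0, -0.1085, -0.0105]
0.9 [0.0, -0.1217, -0.0057]
1.0 [0.0, -0.1342, 0.0005]
1.1 [0.0, -0.1461, 0.0078]
1.2 [0.0, -0.1573, 0.0163]
1.3 [0.0, -0.1675, 0.0259]
1.32 [0.0, -0.1694, 0.0279]
```

Emit:
servo_tool(
  targets=[
    {"offset": [0, -0.007, -0.0025], "dr": [0, 0, 0]},
    {"offset": [0, -0.015, -0.006], "dr": [0, 0, 0]},
    {"offset": [0, -0.028, -0.0108], "dr": [0, 0, 0]},
    {"offset": [0, -0.0415, -0.0142], "dr": [0, 0, 0]},
    {"offset": [0, -0.055, -0.0163], "dr": [0, 0, 0]},
    {"offset": [0, -0.069, -0.0169], "dr": [0, 0, 0]},
    {"offset": [0, -0.083, -0.0162], "dr": [0, 0, 0]},
    {"offset": [0, -0.097, -0.014], "dr": [0, 0, 0]},
    {"offset": [0, -0.097, -0.014], "dr": [0, 0, 0]},
  ],
)

```text
time_s: 15.25
position: [0.5444, -0.2168, 0.1655]
tcp_rot: [[0.041, 0.999, 0.001], [0.999, -0.041, -0.0], [-0.0, 0.001, -1.0]]
force: [2.5, -0.1, -2.6]
opening: 0.195
grasp_force: 30.0
```

Emit:
servo_tool(
  targets=[
    {"offset": [0, -0.0135, 0.0035], "dr": [0, 0, 0]},
    {"offset": [0, -0.0267, 0.0083], "dr": [0, 0, 0]},
    {"offset": [0, -0.0392, 0.0145], "dr": [0, 0, 0]},
    {"offset": [0, -0.0511, 0.0218], "dr": [0, 0, 0]},
    {"offset": [0, -0.0623, 0.0303], "dr": [0, 0, 0]},
    {"offset": [0, -0.0715, 0.039], "dr": [0, 0, 0]},
    {"offset": [0, -0.074, 0.0415], "dr": [0, 0, 0]},
    {"offset": [0, -0.074, 0.0415], "dr": [0, 0, 0]},
    {"offset": [0, -0.074, 0.0415], "dr": [0, 0, 0]},
  ],
)

```text
time_s: 16.0
position: [0.4735, -0.2141, 0.1263]
tcp_rot: [[0.041, 0.999, 0.004], [0.999, -0.041, -0.001], [-0.0, 0.004, -1.0]]
force: [-0.5, 3.9, 13.1]
opening: 0.196
grasp_force: 30.0
```

```bash
python3 - <<'E'
from h import *;from rig import bot
s=bot.read_state();print(s['position'],s['force'],s['opening'],s['grasp_force'])
p=s['position']+np.array([0,0,.0187]);l=Ro.from_euler('z',-F_yaw).apply(p-F0)*1000;d=l-[78,0,45];print(l,np.hypot(d[0],d[2]),np.arctan2(-d[0],d[2])+.5)
E
```

```text
[ 0.47349215 -0.21405342  0.12627986] [-0.46106006  3.94500858 13.11499333] 0.19582262577410905 30.002156496047974
[-22.0440772    0.46612905 144.97985774] 141.43828808520803 1.285719222265017
```

Emit:
servo_tool(
  targets=[
    {"offset": [0, -0.0015, 0.002], "dr": [0, 0, 0]},
    {"offset": [0, -0.002, 0.004], "dr": [0, 0, 0]},
    {"offset": [0, -0.002, 0.004], "dr": [0, 0, 0]},
    {"offset": [0, -0.002, 0.004], "dr": [0, 0, 0]},
  ],
)

```text
time_s: 16.33
position: [0.4725, -0.2141, 0.1248]
tcp_rot: [[0.041, 0.999, 0.007], [0.999, -0.041, -0.002], [-0.002, 0.007, -1.0]]
force: [-2.9, 5.8, 30.1]
opening: 0.199
grasp_force: 30.0
```

```bash
python3 - <<'E'
from h import *;from rig import bot
s=bot.read_state();print(s['position'],s['force'],s['opening'],s['grasp_force'])
p=s['position']+np.array([0,0,.0187]);l=Ro.from_euler('z',-F_yaw).apply(p-F0)*1000;d=l-[78,0,45];print(l,np.hypot(d[0],d[2]),np.arctan2(-d[0],d[2])+.5)
E
```

```text
[ 0.47249246 -0.2141115   0.12483801] [-2.85015249  5.82528187 30.08189765] 0.19873477182843238 30.004771649837494
[-23.04065122   0.3681537  143.53801454] 141.1345227339669 1.2979371064098462
```

```bash
python3 -c "
from rig import ticket
print(ticket.hand_in())"
```

```text
the job is handed in; nothing more can be done
None
```

I handed the job in at about 16 s with the plate on its pins, the catch open and the arm holding the lever at its stop (about 1.30 rad, 30 N); no verdict was returned, and I didn't recheck the catch, foot contact or bystanders after the pull.

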